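# Latch the round tile mould into the pressing jig

### The job

Lay the mould carrier with the round plaster mould on the open end of the pressing jig, grip end towards the mouth, and slide it along the bed past the spring pawl until the pawl clicks shut behind it, so that it cannot slide back out. Then let go of it, and leave the carrier with the square mould where it is.

Things in the scene. Friction and masses are not known exactly. Their poses are not given: they have to be found in the camera images.
- round_carrier: Loose, 0.2-0.4 kg: wooden board 110 (x) by 70 (y) by 18 mm with an upright grip and a round white plaster mould (50 mm across, 16 high). Origin: centre of the underside, z up. Grip: bar 40 mm along x, 16 wide in y, from 18 to 62 mm up, centred at x = -28 (rear; pinch it across y from above). Mould at x = +26 (front, goes in first). Lies flat, x within 35 deg of straight away from the robot.
- square_carrier: To be left alone: the same board, grip, origin and axes, but with a square mould (50 by 50 mm). It and the round one lie in two places that may be swapped.
- jig: Fixed grey bed 10 mm thick, 170 wide, x = -180 to 135 mm; x = push direction, z up; origin on the table, on the channel's centre line. Rails 20 mm above the bed, 78 apart, x = -65 to an end stop at 115; flared mouth (119 wide) from x = -107. Open above. Against the stop the carrier's origin is at x 60, y 0 +-4, z 10, axes as the jig's; the latched pawl holds it at x 45 or more.
- pawl (a joint): Steel arm 52 mm long, top 18 mm above the bed; pivot at jig x -55, y +56, slanting inward to its tip at x -13, y 26. Value in rad: 0 shut (at rest), up to 0.75 pushed aside. Light spring (0.12 N m shut, +0.25 per rad). A carrier sliding in swings it 0.2-0.4 aside (5-10 N of push); it snaps to 0 once the carrier's origin passes about x 52, and then blocks its return.
There are look-alikes about, which are no part of the job. What is shaped like the round_carrier but green or orange is not meant.

How it is judged:
By the outcome, as a careful person would: the job done as asked, in the order asked, and still so for the second after the job is handed in, with the robot touching nothing.
It also fails if it takes over 45 s, if anything falls off the work surface, if the arm or the gripper's body presses on something with over 40 N, if the wrist force passes 120 N, or if a joint passes its speed limit or range.

### The arm

A 6-joint arm with a two-finger parallel gripper is mounted at the origin on the work surface. World frame = base frame: x ahead of the robot, y to its left, z up, the work surface at z = 0. Lengths are in m, angles in rad, forces in N, time in s.
With the tool pointing down it reaches from about 0.275 to 0.75 m from the base axis. Payload 10.2 kg.
Tool frame: the origin (TCP) lies on the centre line of the jaws, within the pads' length; the fingertips stand robot.tips_ahead ahead of it and the grasp point (between the pads) lies 11 mm behind it (robot.tips_ahead is the distance from the TCP to the fingertips, in m); z points along the fingers, y is the direction in which the jaws open and shut (so a half turn about z gives the same grasp; the last joint's range is limited). The gripper opens to 88 mm and grips with 3 to 60 N. Pads are 18 mm wide; open, the fingers measure 123 mm over their backs; the gripper's body (75 mm by 187 mm) begins 45 mm behind the grasp point.
Start: joints at [1.014, 0.313, 1.498, -0, 1.331, -0.223], TCP at [0.172, 0.496, 0.209] pointing down, gripper open.
Joint ranges: [-2.94, 2.94], [-0.97, 2.17], [0.19, 2.56], [-1.23, 4.37], [0.02, 3.11], [-2.88, 2.88]. Speed limits (rad/s): [2.39, 2.39, 3.01, 3.14, 3.14, 3.14].

### API

Orientations are given as [roll, pitch, yaw] about the fixed x, y, z axes, in that order (R = Rz(yaw) Ry(pitch) Rx(roll)).
In Python, from workcell import robot gives the robot as it stands.
- The arm moves only by the tool play_rows, never from a script. Its argument "steps" is a list of rows, each a list of 7 numbers: the shift along the tool's x, y, z as a fraction of full scale, then the turn, a rotation vector about the tool's x, y, z as a fraction of full scale, then the closure, from 0 (fully open) to 1 (shut). In form: [[x, y, z, rx, ry, rz, hand], ...]. A call has 1 to 12 rows; each row is the pose to reach, as a shift and turn from the pose commanded when the call began, along the tool's axes at that moment; what a row does not reach only later rows make up. Full scale, the value 1, is 0.5 m for a shift and 45 degrees for a turn. A row lasts 1/10 s, in which the tool goes at most 50 mm and 8.59 degrees, less where a joint would pass 70% of its speed; a pose out of reach is approached as far as the arm can. A call with a number of a shift or a turn outside -1 to 1 is refused whole. A call with a gripper value outside its range is refused whole. The fingers move at their own pace and stop on an object; the grip force is fixed at half the most. Time passes only in rows, so rows that repeat a pose let the fingers close. It gives the time, the measured TCP pose, the force and the opening at its end, in the units of the state.
- robot.get_obs(): the state, without advancing time (a new reading comes with each control period).
- robot.snapshot(name): name is "scene" or "side" or "wrist"; returns (picture, depth): 480x640x3 uint8, red, green, blue; 480x640 float32, m along the optical axis (not along the pixel's ray), 0 where there is no reading.
- robot.calibration(name): a dict with "fx", "fy", "cx", "cy" (pixels), "dist_coeffs" ([k1, k2, p1, p2, k3] as OpenCV has them; the pictures are not rectified), "R" (3x3) and "t" (3): a world point X has camera coordinates R X + t. Camera axes: x right, y down, z forward; pixel columns grow to the right and rows downward; lengths in m; the calibration is good to about 2 mm. A picture is of the moment at which its call begins: read the wrist's pose just before it. calibration takes no time and is no camera call; for the wrist camera it gives the pose at the moment of the call.
- robot.close_job(): hands the job in, once; it reports no verdict.
The state is a dict: "time_s": time; "joints": joint angles; "joint_velocities": joint speeds; "tau": joint torques, N m; "position": TCP position; "ee_rot": TCP orientation; "force": force on the tool from outside, world axes, zero at the start; "wrist_torque": the same for the moment, N m; "width": opening from 0.0 (shut) to 1.0 (fully open).
Only numpy, scipy, OpenCV 4.12 (cv2) and the standard library are available. Lean on these libraries where they do the work, as an engineer would, in place of code of your own. Each camera call takes 0.05 s, during which the arm holds its last target.

## Working session

There is one attempt and no reset: what is moved stays moved. The work goes in short steps, Python scripts to look and compute and a tool call to move; the robot and the scene stay as the last step left them, time stands still between calls to the robot, and variables do not carry over. Pictures are saved under pics/ and viewed, and the job is handed in when it is done.

Besides the shell and the picture viewer there is one more tool, called after ">>>" as name([rows], argument=value, ...), one row to a line, values as JSON. play_rows: Moves the arm, as the interface text tells. Its arguments: {"type":"object","properties":{"steps":{"type":"array"}},"required":["steps"]}

```bash
ls; mkdir -p pics
python3 - <<'E'
from workcell import robot
import cv2,numpy as np
print(robot.get_obs(), robot.tips_ahead)
for n in ["scene","side"]:
    c=robot.calibration(n); p,d=robot.snapshot(n)
    print(n,c)
    cv2.imwrite(f"pics/{n}0.png",p[:,:,::-1]); np.savez(f"pics/{n}0.npz",p=p,d=d)
E
```

```text
pics
{'time_s': 0.0, 'joints': array([ 1.01360924e+00,  3.13440366e-01,  1.49842455e+00, -2.67323402e-05,
        1.33100659e+00, -2.23395466e-01]), 'joint_velocities': array([ 7.80119894e-04, -8.38571998e-05, -1.11340273e-03,  7.57094235e-04,
       -1.95066146e-03, -2.79954783e-04]), 'tau': array([-9.54644092e-04, -4.02214265e+01, -2.52269357e+01,  6.94106449e-02,
        3.52622790e-02, -8.84493102e-05]), 'position': array([0.17186717, 0.49577144, 0.20867074]), 'ee_rot': array([-3.14033983e+00, -2.58004087e-04,  2.80780724e+00]), 'force': array([0.36741828, 0.16959751, 0.73356301]), 'wrist_torque': array([ 0.00201696, -0.02655124,  0.02447882]), 'width': 0.9964186008935844} 0.008
scene {'fx': 495.71016920447323, 'fy': 495.71016920447323, 'cx': 311.1638734688505, 'cy': 243.49495531173795, 'dist_coeffs': array([-0.02632747,  0.        ,  0.        ,  0.        ,  0.        ]), 'R': array([[ 0.55270582,  0.8330596 , -0.02297779],
       [ 0.4180163 , -0.30098088, -0.85713061],
       [-0.72095676,  0.46413598, -0.51458638]]), 't': array([-0.32635568, -0.20498679,  1.3645265 ])}
side {'fx': 512.4348499593654, 'fy': 512.4348499593654, 'cx': 314.9717393099671, 'cy': 233.93754567178271, 'dist_coeffs': array([-0.13364796,  0.        ,  0.        ,  0.        ,  0.        ]), 'R': array([[ 0.9127477 , -0.40849257, -0.00504659],
       [-0.29614014, -0.65309364, -0.69697182],
       [ 0.28141191,  0.63765392, -0.71708076]]), 't': array([-0.55287884,  0.21728835,  0.73386741])}
```

View pics/scene0.png

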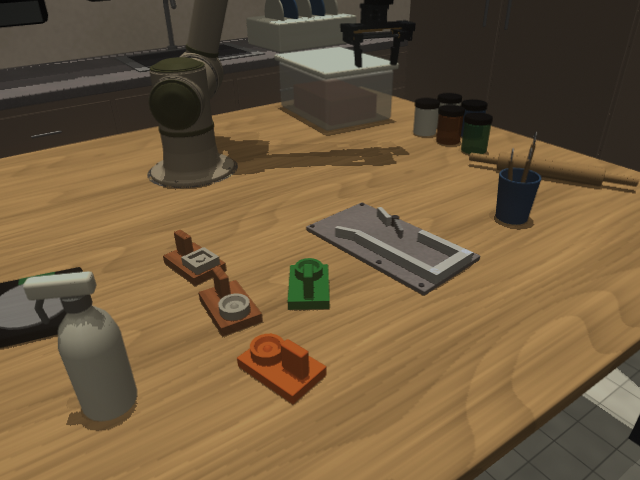

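View pics/side0.png

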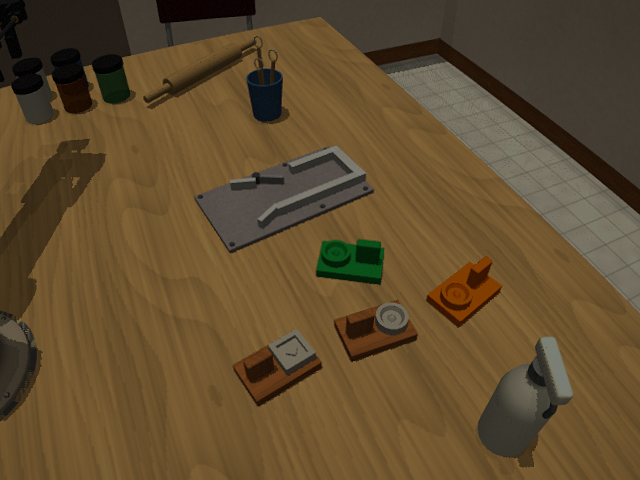

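The scene view shows the brown carrier with the round mould at about (230,303) and the one with the square mould at (193,260). The jig is at (390,245), pawl on its far side and mouth at the left end. In the side view the round carrier is at (375,330), the square at (277,365) and the jig at (285,195). Next I'll measure from the depth images.

```bash
cat > h.py <<'E'
import numpy as np,cv2
from workcell import robot
def cloud(c,d):
    h,w=d.shape; u,v=np.meshgrid(np.arange(w),np.arange(h))
    K=np.array([[c['fx'],0,c['cx']],[0,c['fy'],c['cy']],[0,0,1]])
    n=cv2.undistortPoints(np.stack([u,v],-1).reshape(-1,1,2).astype(np.float64),K,np.array(c['dist_coeffs'])).reshape(h,w,2)
    X=np.stack([n[...,0]*d,n[...,1]*d,d],-1)
    return (X-c['t'])@np.array(c['R'])   # R^T (X-t)
def proj(c,P):
    K=np.array([[c['fx'],0,c['cx']],[0,c['fy'],c['cy']],[0,0,1]])
    R=np.array(c['R']); return cv2.projectPoints(np.asarray(P,float).reshape(-1,3),cv2.Rodrigues(R)[0],np.array(c['t'],float),K,np.array(c['dist_coeffs']))[0].reshape(-1,2)
E
python3 - <<'E'
from h import *
for n in ["scene","side"]:
    z=np.load(f"pics/{n}0.npz"); c=robot.calibration(n); W=cloud(c,z['d']); ok=z['d']>0
    hsv=cv2.cvtColor(z['p'],cv2.COLOR_RGB2HSV)
    # ortho
    x0,x1,y0,y1=.2,.85,-.3,.35; s=900
    im=np.zeros((int((x1-x0)*s),int((y1-y0)*s),3),np.uint8)
    m=ok&(W[...,0]>x0)&(W[...,0]<x1)&(W[...,1]>y0)&(W[...,1]<y1)&(W[...,2]>-.02)&(W[...,2]<.15)
    P=W[m];C=z['p'][m]; o=np.argsort(P[:,2]);P=P[o];C=C[o]
    print(n,'table z',np.median(P[:,2]))
    for p,col in zip(P,C):
        r=int((x1-p[0])*s);q=int((y1-p[1])*s)
        cv2.rectangle(im,(q-1,r-1),(q+1,r+1),col[::-1].tolist(),-1)
    for g in np.arange(.2,.85,.1): cv2.putText(im,f"{g:.1f}",(0,int((x1-g)*s)),0,.4,(255,255,255)); cv2.line(im,(0,int((x1-g)*s)),(600,int((x1-g)*s)),(90,90,90),1)
    for g in np.arange(-.3,.35,.1): cv2.putText(im,f"{g:.1f}",(int((y1-g)*s),10),0,.4,(255,255,255)); cv2.line(im,(int((y1-g)*s),0),(int((y1-g)*s),600),(90,90,90),1)
    cv2.imwrite(f"pics/ortho_{n}.png",im)
E
```

```text
scene table z 0.00025777755808483035
side table z 0.0005941801888363027
```

View pics/ortho_scene.png

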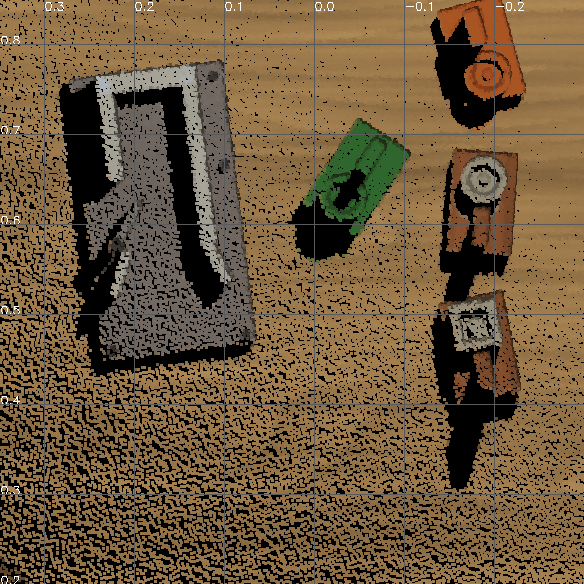

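View pics/ortho_side.png

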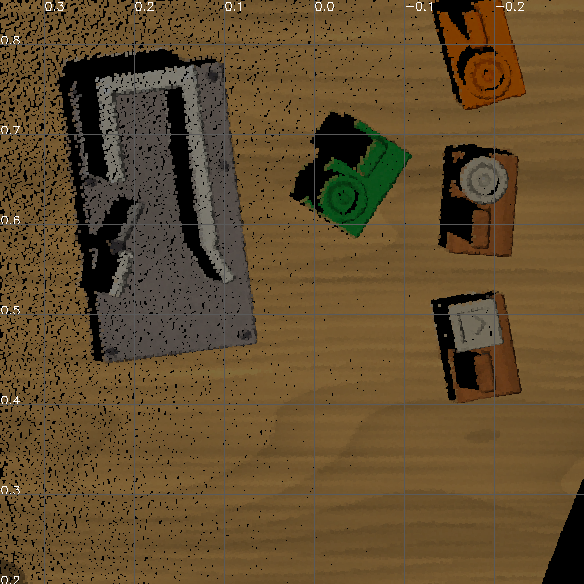

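```bash
cat > fit.py <<'E'
from h import *
from scipy.optimize import minimize
def load(names,tag):
    Ps=[];Cs=[];L=[]
    for n in names:
        z=np.load(f"pics/{n}{tag}.npz"); c=robot.calibration(n); W=cloud(c,z['d']); ok=z['d']>0
        Ps.append(W[ok]);Cs.append(cv2.cvtColor(z['p'],cv2.COLOR_RGB2HSV)[ok])
    return Ps,Cs
def fitrect(P,Lx,Ly,init):
    # tightest outline: penalise points outside rectangle and slack via quantiles
    def ext(th):
        ct,s=np.cos(th),np.sin(th); a=P[:,0]*ct+P[:,1]*s; b=-P[:,0]*s+P[:,1]*ct
        qa=np.quantile(a,[.004,.996]);qb=np.quantile(b,[.004,.996]); return qa,qb
    ths=init+np.radians(np.arange(-12,12,.1)); 
    best=min(ths,key=lambda t:(lambda q:np.ptp(q[0])*np.ptp(q[1]))(ext(t)))
    qa,qb=ext(best); ca,cb=qa.mean(),qb.mean(); ct,s=np.cos(best),np.sin(best)
    return np.degrees(best),np.array([ca*ct-cb*s,ca*s+cb*ct]),np.ptp(qa),np.ptp(qb)
E
python3 - <<'E'
from fit import *
Ps,Cs=load(["scene","side"],"0")
def sel(P,x0,x1,y0,y1,z0,z1): return P[(P[:,0]>x0)&(P[:,0]<x1)&(P[:,1]>y0)&(P[:,1]<y1)&(P[:,2]>z0)&(P[:,2]<z1)]
A=np.vstack(Ps)
for nm,b,i in [("bed",(.42,.82,.05,.31,.006,.014),.1),("round",(.55,.7,-.24,-.12,.012,.024),0),("sq",(.39,.54,-.24,-.12,.012,.024),.1)]:
    for P in Ps+[A]:
        S=sel(P,*b); print(nm,len(S),fitrect(S,0,0,i), np.median(S[:,2]))
# grip top, mould
for P in Ps+[A]:
    S=sel(P,.55,.7,-.24,-.12,.055,.07); print("grip",len(S),fitrect(S,0,0,0),np.median(S[:,2]))
    S=sel(P,.6,.7,-.24,-.12,.030,.04); print("mould",len(S),fitrect(S,0,0,0)[1:])
    S=sel(P,.5,.82,.05,.31,.027,.034); print("rails",len(S),fitrect(S,0,0,.1))
E
```

```text
bed 4583 (np.float64(6.8295779513081865), array([0.61587733, 0.16862582]), np.float64(0.3129390715671882), np.float64(0.16893151745473303)) 0.009947527035339562
bed 6788 (np.float64(7.129577951308185), array([0.61213598, 0.16878338]), np.float64(0.3094499025782482), np.float64(0.1694578010197976)) 0.010049319258376387
bed 11371 (np.float64(6.729577951308186), array([0.61475838, 0.16863159]), np.float64(0.3139660402110712), np.float64(0.1694029823028068)) 0.009998833908972925
round 1100 (np.float64(-4.000000000000028), array([ 0.62538795, -0.18587014]), np.float64(0.1109397049753299), np.float64(0.07009490182507011)) 0.017514647283664447
round 1470 (np.float64(-4.300000000000027), array([ 0.62328017, -0.18609949]), np.float64(0.11044236567251786), np.float64(0.06999917457524901)) 0.018126108325467308
round 2570 (np.float64(-4.100000000000028), array([ 0.62429823, -0.18596721]), np.float64(0.11230905388578982), np.float64(0.07020655100506652)) 0.0178135489599007
sq 627 (np.float64(10.72957795130817), array([ 0.46452522, -0.18358743]), np.float64(0.11203741453515964), np.float64(0.07081
[... 909 characters left out ...]
7627417)) 0.06156708478376742
mould 510 (array([ 0.63816695, -0.19013459]), np.float64(0.07275190621141958), np.float64(0.049317381112508385))
rails 1499 (np.float64(7.029577951308185), array([0.6502346 , 0.17240572]), np.float64(0.24116914055822924), np.float64(0.13085305740455455))
grip 464 (np.float64(-3.800000000000029), array([ 0.59634388, -0.18416138]), np.float64(0.0417361471058012), np.float64(0.0166095948115218)) 0.06140416348659977
mould 899 (array([ 0.63928287, -0.1856424 ]), np.float64(0.07180258330537015), np.float64(0.050173404754961425))
rails 2900 (np.float64(7.129577951308185), array([0.65116278, 0.17279379]), np.float64(0.24163343316164743), np.float64(0.13016039199620877))
```

Run:
```python
from fit import *
Ps,Cs=load(["scene","side"],"0")
th=np.radians(6.9); o=np.array([.6147,.1687])+.0225*np.array([np.cos(th),np.sin(th)]); print(o)
R=np.array([[np.cos(th),np.sin(th)],[-np.sin(th),np.cos(th)]])
for P in Ps:
    q=(P[:,:2]-o)@R.T*1000; z=P[:,2]
    m=(z>.026)&(z<.034)&(abs(q[:,0])<200)&(abs(q[:,1])<90); q=q[m]
    for lo in range(-60,115,20):
        s=q[(q[:,0]>lo)&(q[:,0]<lo+20),1]
        l=s[s>35]; r=s[s<-35]
        print(lo,"L",np.round(np.quantile(l,[.02,.98]),1) if len(l)>5 else None,"R",np.round(np.quantile(r,[.02,.98]),1) if len(r)>5 else None)
    s=q[(abs(q[:,1])<30)&(q[:,0]>60),0]; print("stop",np.quantile(s,[.02,.98]))
```

```text
[0.63703704 0.17140308]
-60 L [46.2 64. ] R [-54.5 -38.2]
-40 L [35.6 51.1] R [-54.6 -38. ]
-20 L None R [-54.3 -38.2]
0 L None R [-55.5 -38.5]
20 L [39.9 55.7] R [-53.8 -38.7]
40 L [38.6 55.2] R [-54.4 -38.1]
60 L [37.8 56.5] R [-53.8 -38.2]
80 L [37.4 54.1] R [-53.1 -37.7]
100 L [36.7 55.9] R [-55.3 -35.9]
stop [115.06677804 135.05272375]
-60 L [44.  63.7] R [-54.7 -38. ]
-40 L [35.8 47.4] R [-54.  -36.9]
-20 L None R [-54.1 -37. ]
0 L [38.3 53.4] R [-53.2 -37.1]
20 L [38.8 55.3] R [-53.8 -37. ]
40 L [37.2 56. ] R [-53.8 -37.9]
60 L [39.1 55.9] R [-54.2 -38. ]
80 L [40.1 56.5] R [-55.  -38.5]
100 L [37.2 55.3] R [-54.5 -37.7]
stop [112.8676339  133.88022563]
```

```bash
cat >> h.py <<'E'
from scipy.spatial.transform import Rotation as Ro
def to(x,y,z,yawdeg):
    o=robot.get_obs(); R0=Ro.from_euler('xyz',o['ee_rot'])
    s=R0.inv().apply(np.array([x,y,z])-o['position'])/.5
    r=(R0.inv()*Ro.from_euler('xyz',[np.pi,0,np.radians(yawdeg)])).as_rotvec()/np.radians(45)
    print("t",round(o['time_s'],2),"pos",np.round(o['position'],4),"rpy",np.round(np.degrees(o['ee_rot']),2),"F",np.round(o['force'],1),"w",round(o['width'],3))
    print("row",np.round(s,4),np.round(r,4))
E
python3 -c "
from h import *
to(.45,.15,.20,175.9)"
```

```text
t 0.1 pos [0.1719 0.4958 0.2087] rpy [-1.7994e+02 -1.0000e-02  1.6087e+02] F [-0.8 -0.2  0.9] w 1.001
row [-0.7521 -0.4712  0.0178] [-0.0013 -0.0005 -0.3339]
```

>>> play_rows([
  [-0.752,-0.471,0.018,0,0,-0.334,0],
  [-0.752,-0.471,0.018,0,0,-0.334,0],
  [-0.752,-0.471,0.018,0,0,-0.334,0],
  [-0.752,-0.471,0.018,0,0,-0.334,0],
  [-0.752,-0.471,0.018,0,0,-0.334,0],
  [-0.752,-0.471,0.018,0,0,-0.334,0],
  [-0.752,-0.471,0.018,0,0,-0.334,0],
  [-0.752,-0.471,0.018,0,0,-0.334,0],
  [-0.752,-0.471,0.018,0,0,-0.334,0],
  [-0.752,-0.471,0.018,0,0,-0.334,0],
])

```text
time_s: 1.1
position: [0.4525, 0.1464, 0.1996]
ee_rot: [-3.141, -0.0, 3.064]
force: [-0.6, -0.2, -1.0]
width: 0.999
```

```bash
python3 -c "
from h import *
to(.5963,-.184,.14,175.9)"
```

```text
t 1.1 pos [0.4525 0.1464 0.1996] rpy [-1.7995e+02 -2.0000e-02  1.7558e+02] F [-0.6 -0.2 -1. ] w 0.999
row [-0.3377 -0.6365  0.1196] [-0.0012 -0.0005 -0.0071]
```

>>> play_rows([
  [-0.338,-0.637,0.12,0,0,0,0],
  [-0.338,-0.637,0.12,0,0,0,0],
  [-0.338,-0.637,0.12,0,0,0,0],
  [-0.338,-0.637,0.12,0,0,0,0],
  [-0.338,-0.637,0.12,0,0,0,0],
  [-0.338,-0.637,0.12,0,0,0,0],
  [-0.338,-0.637,0.12,0,0,0,0],
  [-0.338,-0.637,0.12,0,0,0,0],
  [-0.338,-0.637,0.12,0,0,0,0],
  [-0.338,-0.637,0.12,0,0,0,0],
  [-0.338,-0.637,0.12,0,0,0,0],
])

```text
time_s: 2.2
position: [0.5958, -0.1778, 0.1407]
ee_rot: [3.141, 0.0, 3.072]
force: [-0.3, -1.1, 0.1]
width: 0.997
```

Run:
```python
from h import *
c=robot.calibration("wrist"); p,d=robot.snapshot("wrist"); 
for n in ["scene","side"]:
    cc=robot.calibration(n)
cv2.imwrite("pics/w1.png",p[:,:,::-1])
np.savez("pics/w1.npz",p=p,d=d,**{k:np.array(v) for k,v in c.items()})
W=cloud(c,d); m=(d>0)&(W[...,2]>.055)&(W[...,2]<.068)&(abs(W[...,0]-.6)<.06)&(abs(W[...,1]+.184)<.04); 
from fit import fitrect
if m.sum()>20: print(m.sum(),fitrect(W[m],0,0,0))
to(.5963,-.184,.04,175.9)
```

```text
1172 (np.float64(-3.9000000000000288), array([ 0.5940788, -0.183674 ]), np.float64(0.038827817755472394), np.float64(0.015838271654216363))
t 2.25 pos [ 0.5959 -0.1779  0.1408] rpy [-1.80e+02  2.00e-02  1.76e+02] F [-0.6 -0.7 -0.3] w 1.001
row [-0.0016 -0.0121  0.2016] [-0.0001  0.0005  0.0022]
```

View pics/w1.png

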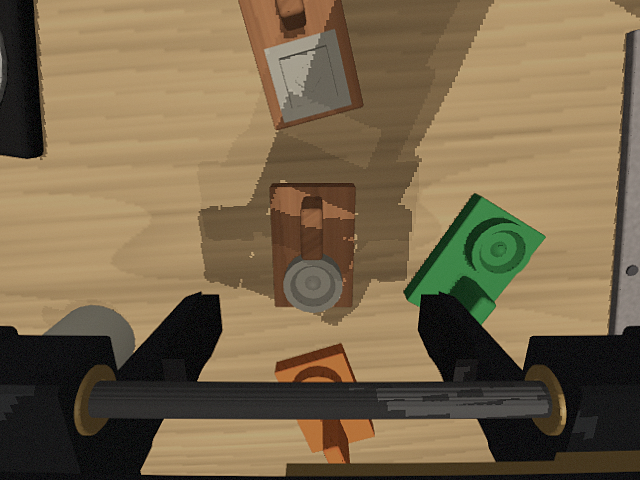

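The wrist view shows the grip at about (312,225), with the round mould at (313,285) in front of it and the fingers straddling both. Its measured position agrees with the earlier one to within 2 mm, so I'll go down.

>>> play_rows([
  [0,-0.012,0.1,0,0,0,0.2],
  [0,-0.012,0.17,0,0,0,0.3],
  [0,-0.012,0.2,0,0,0,0.3],
  [0,-0.012,0.2,0,0,0,0.3],
  [0,-0.012,0.2,0,0,0,0.3],
])

```text
time_s: 2.75
position: [0.5965, -0.1854, 0.0421]
ee_rot: [-3.141, 0.002, 3.071]
force: [0.1, -1.5, 0.5]
width: 0.705
```

```bash
python3 -c "
from h import *
to(.5955,-.184,.04,175.9)"
```

```text
t 2.75 pos [ 0.5965 -0.1854  0.0421] rpy [-1.7994e+02  1.4000e-01  1.7594e+02] F [ 0.1 -1.5  0.5] w 0.705
row [0.0021 0.0027 0.0042] [-0.0013  0.0031  0.0008]
```

>>> play_rows([
  [0.001,-0.002,0.003,0,0,0,0.6],
  [0.001,-0.002,0.003,0,0,0,1],
  [0.001,-0.002,0.003,0,0,0,1],
  [0.001,-0.002,0.003,0,0,0,1],
  [0.001,-0.002,0.003,0,0,0,1],
  [0.001,-0.002,0.003,0,0,0,1],
  [0.001,-0.002,0.003,0,0,0,1],
])

```text
time_s: 3.45
position: [0.5949, -0.1864, 0.0387]
ee_rot: [3.142, -0.0, 3.07]
force: [1.0, 0.2, 0.4]
width: 0.09
```

>>> play_rows([
  [0,0,-0.04,0,0,0,1],
  [0,0,-0.12,0,0,0,1],
  [0,0,-0.2,0,0,0,1],
  [0,0,-0.24,0,0,0,1],
  [0,0,-0.24,0,0,0,1],
])

```text
time_s: 3.95
position: [0.5961, -0.1869, 0.1618]
ee_rot: [-3.139, 0.005, 3.07]
force: [0.2, -0.1, -1.5]
width: 0.002
```

Run:
```python
from h import *
p,d=robot.snapshot("side"); cv2.imwrite("pics/s2.png",p[:,:,::-1]); np.savez("pics/side2.npz",p=p,d=d)
th=np.radians(6.9);o=np.array([.637,.1717])
jx=lambda x,y:o+[x*np.cos(th)-y*np.sin(th),x*np.sin(th)+y*np.cos(th)]
print(jx(-.12-.028,0),jx(-.13-.028,0),jx(.06-.028,0))
to(*jx(-.12-.028,0),.16,186.9)
```

```text
[0.49007191 0.15391975] [0.48014434 0.15271838] [0.66876823 0.17554438]
t 4.0 pos [ 0.5952 -0.1865  0.1593] rpy [-1.7996e+02  1.0000e-01  1.7591e+02] F [ 0.6 -0.2  0.3] w 0.006
row [ 0.2583  0.6641 -0.0023] [-0.0012  0.002  -0.2443]
```

View pics/s2.png

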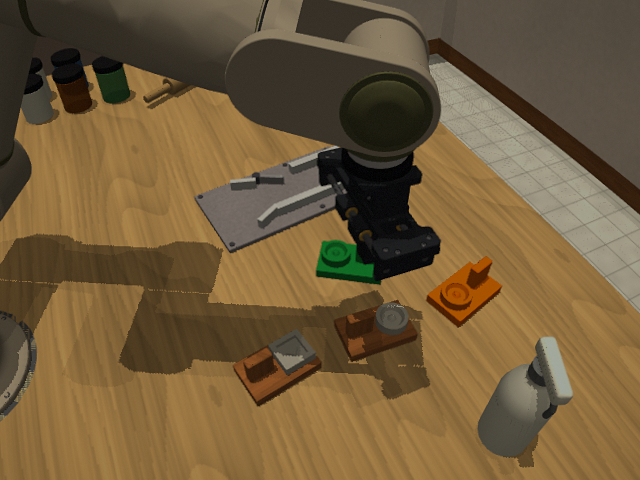

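The grasp missed: the width went to 0 and the carrier is still on the table. I'll find out why before moving again.

Run:
```python
from fit import *
o=robot.get_obs(); print(proj(robot.calibration("side"),[o['position'],o['position']-[0,0,.0],[.5955,-.184,.062]]))
c=robot.calibration("wrist"); print("wristcam centre",-np.array(c['R']).T@c['t'],"axis",np.array(c['R'])[2])
print("tcp in wrist",proj(c,[o['position']]))
p,d=robot.snapshot("wrist"); cv2.imwrite("pics/w2.png",p[:,:,::-1])
p2,d2=robot.snapshot("scene"); cv2.imwrite("pics/sc2.png",p2[:,:,::-1]); np.savez("pics/scene2.npz",p=p2,d=d2)
print("tcp in scene",proj(robot.calibration("scene"),[o['position']]))
W=cloud(c,d); m=(d>0)&(W[...,2]>.055)&(W[...,2]<.068)&(abs(W[...,0]-.6)<.06)&(abs(W[...,1]+.184)<.04); 
print(m.sum(),fitrect(W[m],0,0,0))
m=(d>0)&(W[...,2]>.013)&(W[...,2]<.023)&(abs(W[...,0]-.62)<.07)&(abs(W[...,1]+.184)<.05); 
print(m.sum(),fitrect(W[m],0,0,0))
```

```text
[[365.31313925 273.55116726]
 [365.31313925 273.55116726]
 [360.15667792 315.25112156]]
wristcam centre [ 0.50977183 -0.17986198  0.33413645] axis [ 0.32487178 -0.02440725 -0.94544308]
tcp in wrist [[319.15003714 284.99700908]]
tcp in scene [[210.18369492 219.85155566]]
1037 (np.float64(-3.70000000000003), array([ 0.59420056, -0.18375863]), np.float64(0.03887809469692871), np.float64(0.015668483989990073))
5403 (np.float64(-3.9000000000000288), array([ 0.62158342, -0.18563496]), np.float64(0.10777221385620495), np.float64(0.06952161217172079))
```

View pics/w2.png

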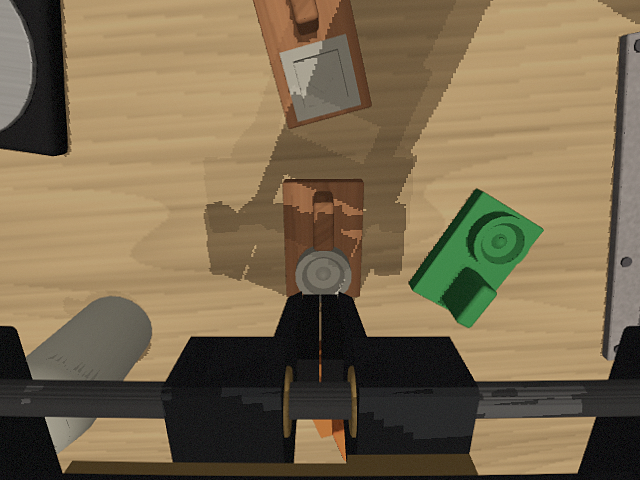

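View pics/sc2.png

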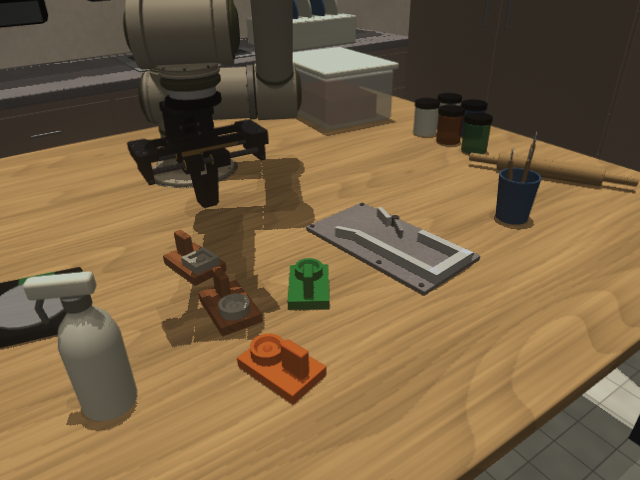

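The fingertips show at about (207,205) in the scene view, but the reported TCP projects to (210,220). I'll measure where the fingers really are.

Run:
```python
from h import *
o=robot.get_obs(); print(o['position'],o['joints'])
for n in ["scene","side"]:
    z=np.load(f"pics/{n}2.npz"); c=robot.calibration(n); W=cloud(c,z['d']); dark=(z['p'].max(-1)<75)&(z['d']>0)&(np.linalg.norm(W[...,:2]-[.596,-.186],axis=-1)<.13)&(W[...,2]>.08)&(W[...,2]<.4)
    P=W[dark]; 
    for lo in np.arange(.1,.36,.02):
        s=P[(P[:,2]>lo)&(P[:,2]<lo+.02)]
        if len(s)>3: print(n,round(lo,2),len(s),"x",np.round(np.quantile(s[:,0],[.05,.5,.95]),3),"y",np.round(np.quantile(s[:,1],[.05,.5,.95]),3))
    print(n,"lowest",P[P[:,2].argsort()[:5]])
p,d=robot.snapshot("wrist");c=robot.calibration("wrist");W=cloud(c,d)
for uv in [(308,298),(335,298),(305,310),(340,330),(300,330)]: print(uv,p[uv[1],uv[0]],W[uv[1],uv[0]],d[uv[1],uv[0]])
z=np.load("pics/side2.npz");im=z['p'][180:320,280:480]; cv2.imwrite("pics/s2c.png",cv2.resize(im,(800,560))[:,:,::-1])
```

```text
[ 0.59434754 -0.18607689  0.15703764] [-4.91248204e-01  5.70688492e-01  1.25038962e+00 -9.76171189e-06
  1.32308917e+00 -1.99054411e+00]
scene 0.18 145 x [0.597 0.604 0.607] y [-0.201 -0.188 -0.175]
scene 0.2 283 x [0.593 0.604 0.607] y [-0.202 -0.189 -0.174]
scene 0.22 340 x [0.589 0.604 0.607] y [-0.204 -0.187 -0.172]
scene 0.24 400 x [0.574 0.613 0.634] y [-0.272 -0.179 -0.107]
scene 0.26 1642 x [0.574 0.622 0.633] y [-0.272 -0.195 -0.108]
scene 0.28 2370 x [0.574 0.615 0.634] y [-0.277 -0.201 -0.103]
scene 0.3 749 x [0.588 0.613 0.617] y [-0.227 -0.203 -0.174]
scene 0.32 625 x [0.581 0.616 0.63 ] y [-0.228 -0.207 -0.176]
scene 0.34 948 x [0.589 0.623 0.632] y [-0.224 -0.202 -0.163]
scene lowest [[ 0.6018909  -0.19253684  0.18610727]
 [ 0.60304908 -0.17997755  0.18621292]
 [ 0.60310521 -0.18651027  0.18648725]
 [ 0.60269972 -0.18142557  0.18650089]
 [ 0.60192209 -0.18920664  0.18681009]]
side 0.18 51 x [0.585 0.587 0.593] y [-0.2   -0.185 -0.174]
side 0.2 169 x [0.584 0.587 0.593] y [-0.201 -0.195 -0.176]
side 0.22 43 x [0.584 0.585 0.588] y [-0.202 -0.199 -0.188]
side 0.24 136 x 
[... 204 characters left out ...]
y [-0.273 -0.226 -0.182]
side 0.32 686 x [0.559 0.586 0.611] y [-0.228 -0.226 -0.199]
side 0.34 1857 x [0.559 0.578 0.621] y [-0.227 -0.217 -0.183]
side lowest [[ 0.58702847 -0.18583066  0.19125204]
 [ 0.58606154 -0.17668195  0.19183183]
 [ 0.5869025  -0.18320882  0.19240875]
 [ 0.58755957 -0.18191681  0.19267541]
 [ 0.58658573 -0.18914563  0.19299375]]
(308, 298) [18 15 16] [ 0.58453901 -0.19010073  0.18897929] 0.1597386
(335, 298) [16 15 15] [ 0.58516171 -0.17858739  0.18937597] 0.15930654
(305, 310) [8 8 5] [ 0.58457765 -0.19102585  0.19901377] 0.15027006
(340, 330) [6 7 7] [ 0.58609508 -0.17771692  0.21271998] 0.13748245
(300, 330) [3 4 0] [ 0.58457006 -0.19233695  0.21344974] 0.13662757
```

View pics/s2c.png

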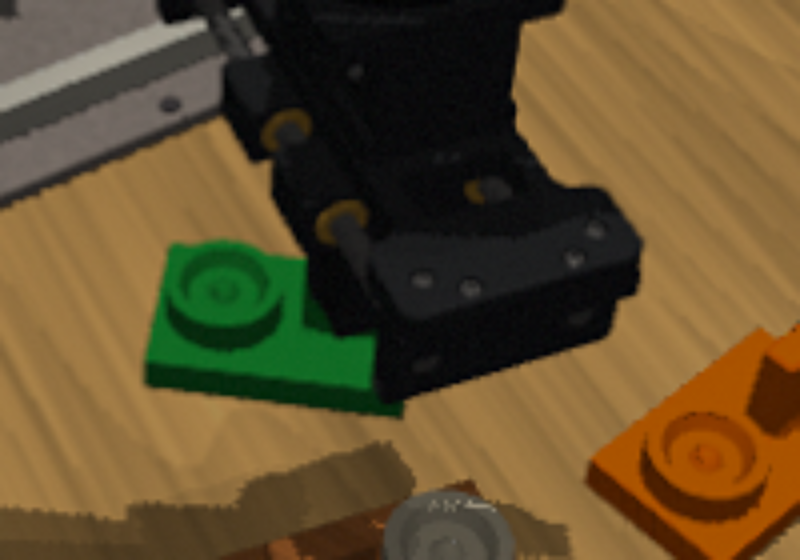

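All three cameras agree that the real fingertips are about 29 mm above the reported TCP, where the description puts them 8 mm ahead of it. That is a tool offset error of about 37 mm in z, while x and y are right. So the pads closed above the 62 mm grip top. From here I'll use tip z = TCP z + 0.029. I'll open, go part-way down and check.

```bash
python3 -c "
from h import *
to(.595,-.184,.02,175.9)"
```

```text
t 4.15 pos [ 0.5943 -0.1861  0.1568] rpy [ 1.7993e+02 -1.6000e-01  1.7590e+02] F [-0.3  0.1 -0.4] w 0.003
row [-0.0019  0.0039  0.2737] [ 0.0016 -0.0036  0.    ]
```

>>> play_rows([
  [0,0.004,0,0,0,0,0.4],
  [0,0.004,0,0,0,0,0.4],
  [0,0.004,0.06,0,0,0,0.4],
  [0,0.004,0.12,0,0,0,0.4],
  [0,0.004,0.18,0,0,0,0.4],
  [0,0.004,0.22,0,0,0,0.4],
  [0,0.004,0.25,0,0,0,0.4],
  [0,0.004,0.25,0,0,0,0.4],
  [0,0.004,0.25,0,0,0,0.4],
])

```text
time_s: 5.05
position: [0.5955, -0.1845, 0.0344]
ee_rot: [-3.141, 0.001, 3.07]
force: [-0.4, 0.3, 0.5]
width: 0.601
```

Run:
```python
from h import *
z={}
for n in ["scene","side"]:
    p,d=robot.snapshot(n); c=robot.calibration(n); o=robot.get_obs(); W=cloud(c,d); dark=(p.max(-1)<60)&(d>0)&(np.linalg.norm(W[...,:2]-[.595,-.184],axis=-1)<.05)&(W[...,2]>.035)&(W[...,2]<.1)
    P=W[dark]; print(n,len(P),np.round(P[P[:,2].argsort()[:40:6]],4)); z[n]=p
    np.savez(f"pics/{n}3.npz",p=p,d=d)
c=z["scene"][190:340,130:330]; s=z["side"][220:370,280:480]
cv2.imwrite("pics/g3.png",cv2.resize(np.hstack([c,s]),(800,300),interpolation=cv2.INTER_CUBIC)[:,:,::-1])
to(.595,-.184,.005,175.9)
```

```text
scene 617 [[ 0.6171 -0.1887  0.035 ]
 [ 0.6181 -0.18    0.036 ]
 [ 0.6146 -0.191   0.0366]
 [ 0.5916 -0.1912  0.0373]
 [ 0.6025 -0.1924  0.0381]
 [ 0.6155 -0.191   0.0391]
 [ 0.612  -0.1929  0.0399]]
side 263 [[ 0.5884 -0.191   0.035 ]
 [ 0.5751 -0.1878  0.0363]
 [ 0.5815 -0.1913  0.0372]
 [ 0.5883 -0.191   0.0378]
 [ 0.5755 -0.1803  0.039 ]
 [ 0.5959 -0.1921  0.0398]
 [ 0.5833 -0.1907  0.0405]]
t 5.15 pos [ 0.5957 -0.1847  0.035 ] rpy [-1.7995e+02  1.1000e-01  1.7591e+02] F [-0.7 -0.6 -0.1] w 0.6
row [0.0016 0.0013 0.06  ] [-0.0011  0.0024  0.0002]
```

View pics/g3.png

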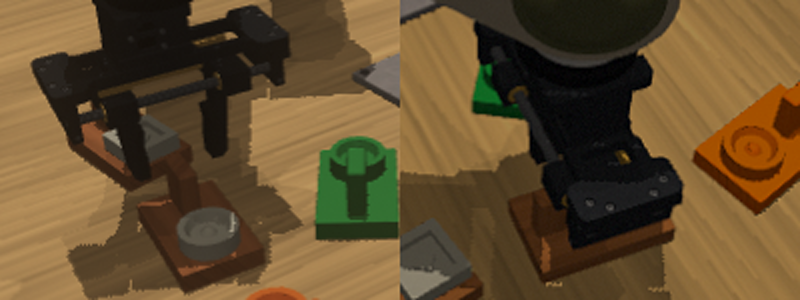

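The fingers straddle the grip with the tips just above it, as the new offset predicts. I'll go down 29 mm more and close.

>>> play_rows([
  [0,0,0.03,0,0,0,0.4],
  [0,0,0.058,0,0,0,0.4],
  [0,0,0.058,0,0,0,0.4],
  [0,0,0.058,0,0,0,1],
  [0,0,0.058,0,0,0,1],
  [0,0,0.058,0,0,0,1],
  [0,0,0.058,0,0,0,1],
  [0,0,0.058,0,0,0,1],
  [0,0,0.058,0,0,0,1],
  [0,0,0.058,0,0,0,1],
])

```text
time_s: 6.15
position: [0.5952, -0.1843, 0.005]
ee_rot: [-3.141, 0.0, 3.07]
force: [-0.2, 0.9, 1.7]
width: 0.179
```

>>> play_rows([
  [0,0,-0.04,0,0,0,1],
  [0,0,-0.1,0,0,0,1],
  [0,0,-0.17,0,0,0,1],
  [0,0,-0.2,0,0,0,1],
  [0,0,-0.2,0,0,0,1],
  [0,0,-0.2,0,0,0,1],
])

```text
time_s: 6.75
position: [0.5944, -0.1841, 0.1034]
ee_rot: [3.141, -0.002, 3.07]
force: [-0.9, -0.2, -4.2]
width: 0.178
```

Run:
```python
from h import *
th=np.radians(6.9);o=np.array([.637,.1717])
jx=lambda x,y:o+[x*np.cos(th)-y*np.sin(th),x*np.sin(th)+y*np.cos(th)]
print(jx(-.125-.028,0))
to(*jx(-.125-.028,0),.10,186.9)
```

```text
[0.48510813 0.15331906]
t 6.75 pos [ 0.5944 -0.1841  0.1034] rpy [ 1.7995e+02 -1.1000e-01  1.7590e+02] F [-0.9 -0.2 -4.2] w 0.178
row [0.2663 0.6574 0.0078] [ 0.0013 -0.0024 -0.2444]
```

>>> play_rows([
  [0.03,0.07,0,0,0,-0.03,1],
  [0.06,0.14,0,0,0,-0.06,1],
  [0.09,0.22,0,0,0,-0.09,1],
  [0.12,0.3,0,0,0,-0.12,1],
  [0.15,0.38,0,0,0,-0.15,1],
  [0.18,0.46,0,0,0,-0.18,1],
  [0.21,0.53,0,0,0,-0.21,1],
  [0.24,0.6,0,0,0,-0.244,1],
  [0.266,0.64,0,0,0,-0.244,1],
  [0.266,0.657,0,0,0,-0.244,1],
  [0.266,0.657,0,0,0,-0.244,1],
  [0.266,0.657,0,0,0,-0.244,1],
])

```text
time_s: 7.95
position: [0.4862, 0.152, 0.1041]
ee_rot: [-3.141, -0.001, -3.022]
force: [0.5, 0.1, -2.3]
width: 0.175
```

```bash
cat > jig.py <<'E'
from fit import *
th=np.radians(6.9);oj=np.array([.637,.1717]); Rj=np.array([[np.cos(th),np.sin(th)],[-np.sin(th),np.cos(th)]])
def jx(x,y): return oj+[x*np.cos(th)-y*np.sin(th),x*np.sin(th)+y*np.cos(th)]
def tj(p): return (np.asarray(p)[...,:2]-oj)@Rj.T
E
python3 - <<'E'
from jig import *
o=robot.get_obs(); print("tcp in jig",tj(o['position'])*1000, o['position'][2])
for n in ["scene","side","wrist"]:
    c=robot.calibration(n);p,d=robot.snapshot(n);np.savez(f"pics/{n}4.npz",p=p,d=d);W=cloud(c,d)
    hsv=cv2.cvtColor(p,cv2.COLOR_RGB2HSV); q=tj(W)
    m=(d>0)&(W[...,2]>.10)&(W[...,2]<.122)&(abs(q[...,0]+.12)<.09)&(abs(q[...,1])<.07)&(hsv[...,1]>90)
    if m.sum()>50:
        P=np.c_[q[m],W[m][:,2]]; print(n,m.sum(),fitrect(P,0,0,0),np.quantile(P[:,2],[.1,.5,.9]))
    cv2.imwrite(f"pics/{n}4.png",p[:,:,::-1])
to(*jx(-.153,0),.10,186.9)
E
```

```text
tcp in jig [-152.12315297   -1.45177757] 0.10407351575232913
scene 810 (np.float64(0.5999999999999552), array([-0.12202489, -0.00286329]), np.float64(0.11140709019617082), np.float64(0.07043278905164924)) [0.10321772 0.11446223 0.11772503]
side 1205 (np.float64(-2.100000000000035), array([-0.12396375, -0.00552612]), np.float64(0.11129178260962158), np.float64(0.0689830148204242)) [0.10480736 0.11616692 0.11799425]
wrist 8665 (np.float64(-4.263256414560602e-14), array([-0.15670336, -0.00125822]), np.float64(0.04614423316953281), np.float64(0.06892223756895823)) [0.11031974 0.11668071 0.11757316]
t 8.1 pos [0.4862 0.1518 0.1044] rpy [-1.7999e+02 -2.0000e-02 -1.7319e+02] F [ 0.9 -0.3 -2.9] w 0.181
row [0.0018 0.0032 0.0089] [-0.0002 -0.0005 -0.0021]
```

View pics/wrist4.png

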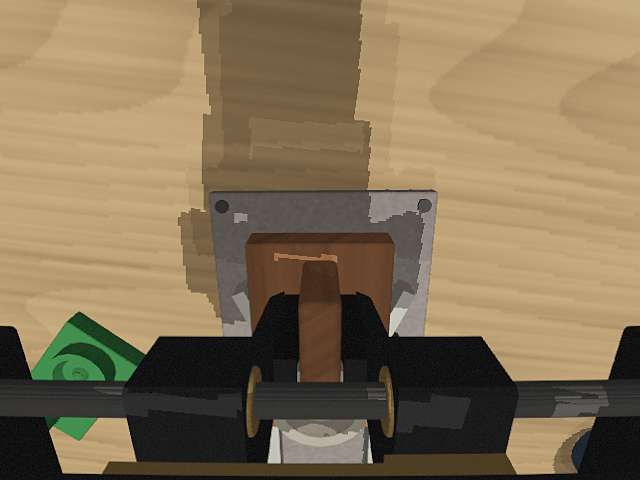

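View pics/side4.png

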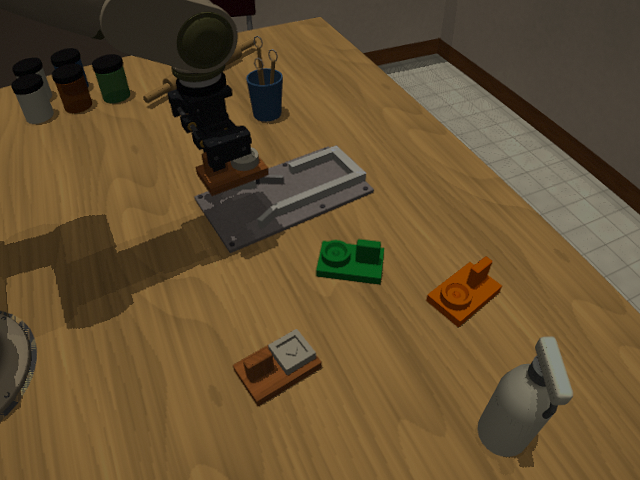

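The wrist and side views show the carrier held level over the open end, parallel to the jig and with the grip towards the mouth end. The measured origin is at jig x -123, y about -2, with the underside near z 0.099. I'll lower it onto the bed.

>>> play_rows([
  [0,0.003,0.05,0,0,0,1],
  [0,0.003,0.1,0,0,0,1],
  [0,0.003,0.14,0,0,0,1],
  [0,0.003,0.165,0,0,0,1],
  [0,0.003,0.172,0,0,0,1],
  [0,0.003,0.174,0,0,0,1],
  [0,0.003,0.174,0,0,0,1],
  [0,0.003,0.174,0,0,0,1],
])

```text
time_s: 8.9
position: [0.4862, 0.1543, 0.0185]
ee_rot: [-3.142, 0.001, -3.021]
force: [0.3, -0.4, -3.5]
width: 0.179
```

```bash
cat > meas.py <<'E'
from jig import *
import sys
def meas(tag,xc,names=("scene","side")):
    o=robot.get_obs(); print("tcp jig",np.round(tj(o['position'])*1000,1),"z",round(o['position'][2],4),"Fj",np.round(Rj@o['force'][:2],1),round(o['force'][2],1),"yaw",np.degrees(o['ee_rot']).round(2))
    for n in names:
        c=robot.calibration(n);p,d=robot.snapshot(n);np.savez(f"pics/{n}{tag}.npz",p=p,d=d);W=cloud(c,d)
        hsv=cv2.cvtColor(p,cv2.COLOR_RGB2HSV); q=tj(W)
        m=(d>0)&(W[...,2]>.02)&(W[...,2]<.036)&(abs(q[...,0]-xc)<.09)&(abs(q[...,1])<.05)&(hsv[...,1]>90)
        if m.sum()>50:
            P=np.c_[q[m],W[m][:,2]]; f=fitrect(P,0,0,0); print(n,m.sum(),"yaw",round(f[0],1),"c",np.round(f[1]*1000,1),"L",np.round(f[2:],4),"z",np.quantile(P[:,2],[.1,.5,.9]).round(4))
        cv2.imwrite(f"pics/{n}{tag}.png",p[:,:,::-1])
E
python3 -c "
from meas import *
meas('5',-.123)"
```

```text
tcp jig [-151.8    0.8] z 0.0185 Fj [ 0.3 -0.4] -3.5 yaw [-1.8000e+02  8.0000e-02 -1.7312e+02]
scene 616 yaw 0.7 c [-121.4   -0.9] L [0.1112 0.0703] z [0.0234 0.0307 0.0325]
side 903 yaw -0.6 c [-124.   -1.] L [0.1103 0.0702] z [0.0236 0.0304 0.0326]
```

View pics/side5.png

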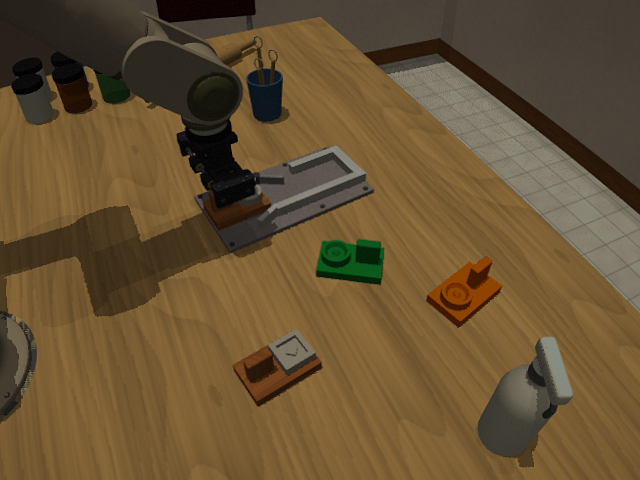

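Still about 3 mm above the bed, so I'll ease it down.

>>> play_rows([
  [0,0.001,0.003,0,0,0,1],
  [0,0.001,0.005,0,0,0,1],
  [0,0.001,0.007,0,0,0,1],
  [0,0.001,0.007,0,0,0,1],
])

```text
time_s: 9.4
position: [0.4856, 0.1548, 0.0149]
ee_rot: [-3.142, 0.0, -3.021]
force: [-3.6, -0.0, 6.6]
width: 0.179
```

>>> play_rows([
  [-0.016,0,-0.001,0,0,0,1],
  [-0.032,0,-0.001,0,0,0,1],
  [-0.048,0,-0.001,0,0,0,1],
  [-0.064,0,-0.001,0,0,0,1],
  [-0.08,0,-0.001,0,0,0,1],
  [-0.09,0,-0.001,0,0,0,1],
  [-0.09,0,-0.001,0,0,0,1],
])

```text
time_s: 10.1
position: [0.531, 0.1599, 0.0149]
ee_rot: [-3.141, -0.0, -3.022]
force: [-3.0, -2.4, 5.0]
width: 0.177
```

```bash
python3 -c "
from meas import *
meas('6',-.078)"
```

```text
tcp jig [-106.6    1. ] z 0.0149 Fj [-3.2 -2. ] 5.0 yaw [-1.7997e+02 -1.0000e-02 -1.7313e+02]
scene 550 yaw 1.0 c [-75.9  -0.4] L [0.1105 0.0705] z [0.0239 0.0278 0.0295]
side 767 yaw -0.8 c [-78.8  -1.2] L [0.1092 0.0694] z [0.0244 0.0277 0.0302]
```

Centred in the channel, with the origin at about x -77 and y -0.7. Pushing on past the pawl.

>>> play_rows([
  [-0.016,0,0,0,0,0,1],
  [-0.032,0,0,0,0,0,1],
  [-0.048,0,0,0,0,0,1],
  [-0.064,0,0,0,0,0,1],
  [-0.08,0,0,0,0,0,1],
  [-0.096,0,0,0,0,0,1],
  [-0.112,0,0,0,0,0,1],
  [-0.128,0,0,0,0,0,1],
  [-0.144,0,0,0,0,0,1],
  [-0.16,0,0,0,0,0,1],
  [-0.176,0,0,0,0,0,1],
  [-0.176,0,0,0,0,0,1],
])

```text
time_s: 11.4
position: [0.6192, 0.1703, 0.015]
ee_rot: [-3.141, 0.002, -3.022]
force: [2.4, -3.8, 2.9]
width: 0.176
```

```bash
python3 -c "
from meas import *
meas('7',.01)"
```

```text
tcp jig [-17.8   0.7] z 0.015 Fj [ 1.9 -4. ] 2.9 yaw [-1.7996e+02  1.2000e-01 -1.7312e+02]
scene 587 yaw 2.0 c [12.2  1.2] L [0.1107 0.0739] z [0.0257 0.0279 0.0298]
side 633 yaw -0.4 c [9.4 1.7] L [0.1077 0.0799] z [0.0258 0.0281 0.0304]
```

View pics/side7.png

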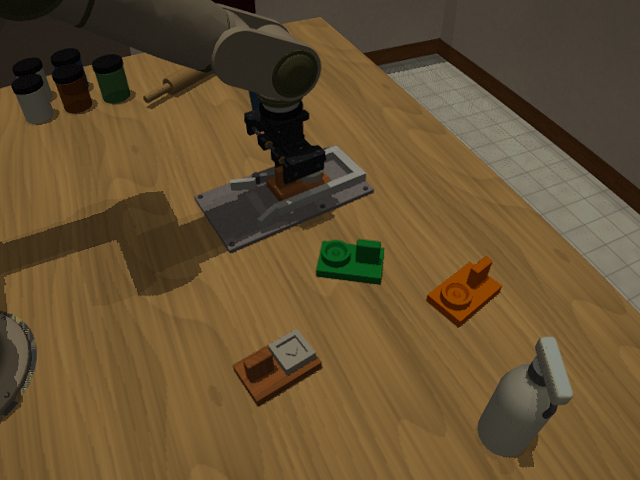

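>>> play_rows([
  [-0.016,0,0,0,0,0,1],
  [-0.032,0,0,0,0,0,1],
  [-0.048,0,0,0,0,0,1],
  [-0.064,0,0,0,0,0,1],
  [-0.08,0,0,0,0,0,1],
  [-0.09,0,0,0,0,0,1],
  [-0.094,0,0,0,0,0,1],
  [-0.094,0,0,0,0,0,1],
])

```text
time_s: 12.3
position: [0.6644, 0.1768, 0.015]
ee_rot: [3.141, 0.0, -3.021]
force: [-1.7, -0.3, 3.9]
width: 0.178
```

```bash
python3 -c "
from meas import *
meas('8',.057)
a=np.load('pics/scene8.npz')['p'][170:310,290:490];b=np.load('pics/side8.npz')['p'][120:260,190:390]
cv2.imwrite('pics/g8.png',cv2.resize(np.hstack([a,b]),(800,280),interpolation=cv2.INTER_CUBIC)[:,:,::-1])"
```

```text
tcp jig [27.8  1.7] z 0.015 Fj [-1.7 -0.1] 3.9 yaw [ 1.7997e+02  1.0000e-02 -1.7311e+02]
scene 599 yaw 0.6 c [56.8  2.5] L [0.1097 0.0731] z [0.0264 0.0279 0.0298]
side 648 yaw -1.7 c [57.6 -1.9] L [0.1147 0.0732] z [0.0255 0.0277 0.0302]
```

View pics/g8.png

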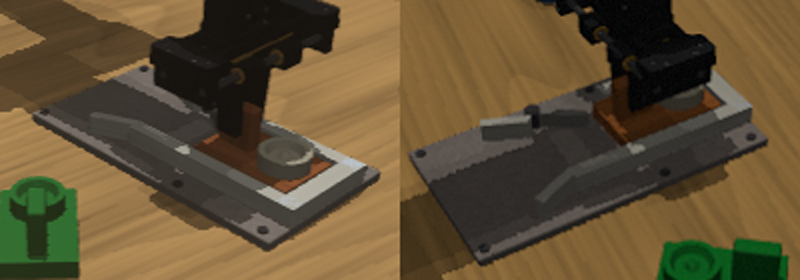

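>>> play_rows([
  [-0.003,0,0,0,0,0,1],
  [-0.006,0,0,0,0,0,1],
  [-0.008,0,0,0,0,0,1],
  [-0.008,0,0,0,0,0,1],
])

```text
time_s: 12.8
position: [0.6679, 0.1772, 0.015]
ee_rot: [3.141, -0.001, -3.021]
force: [-3.6, -1.1, 6.4]
width: 0.178
```

Run:
```python
from meas import *
meas('9',.06)
import numpy as np
# pawl: points top at z~.028, non-saturated, x -60..0,y 10..65
P=[];
for n in ["scene","side"]:
    z=np.load(f"pics/{n}9.npz");W=cloud(robot.calibration(n),z['d']);q=tj(W)*1000;hsv=cv2.cvtColor(z['p'],cv2.COLOR_RGB2HSV)
    m=(z['d']>0)&(W[...,2]>.022)&(W[...,2]<.034)&(q[...,0]>-60)&(q[...,0]<6)&(q[...,1]>12)&(q[...,1]<62)&(hsv[...,1]<90)
    r=q[m]
    for lo in range(-60,6,8):
        s=r[(r[:,0]>=lo)&(r[:,0]<lo+8)]
        if len(s)>3: print(n,lo,len(s),np.round(np.quantile(s[:,1],[.05,.5,.95]),1))
```

```text
tcp jig [31.3  1.7] z 0.015 Fj [-3.7 -0.7] 6.4 yaw [ 1.7997e+02 -5.0000e-02 -1.7310e+02]
scene 582 yaw 2.1 c [60.   1.9] L [0.109 0.073] z [0.0266 0.0279 0.0304]
side 653 yaw 2.7 c [58.2  2.9] L [0.1111 0.0773] z [0.0256 0.0277 0.0299]
scene -28 7 [30.  30.7 35.8]
scene -20 4 [25.  25.4 27.8]
side -60 30 [47.5 52.1 60.5]
side -52 25 [43.6 49.2 58.1]
side -44 22 [38.1 42.3 48.6]
side -36 22 [32.  37.5 45.4]
side -28 22 [26.6 31.3 38.7]
side -20 24 [21.8 27.3 36.1]
side -12 4 [22.5 24.1 27.6]
```

The pawl now runs from about (-55, 51) to (-13, 25) in jig coordinates, which is its shut line. The carrier is at x 59–60. Releasing and rising.

>>> play_rows([
  [0,0,0,0,0,0,0.5],
  [0,0,0,0,0,0,0.5],
  [0,0,0,0,0,0,0.5],
  [0,0,0,0,0,0,0.5],
  [0,0,0,0,0,0,0.5],
  [0,0,-0.03,0,0,0,0.5],
  [0,0,-0.1,0,0,0,0.5],
  [0,0,-0.2,0,0,0,0.5],
  [0.1,0,-0.3,0,0,0,0.5],
  [0.2,0,-0.35,0,0,0,0.5],
  [0.25,0,-0.35,0,0,0,0.5],
  [0.25,0,-0.35,0,0,0,0.5],
])

```text
time_s: 14.1
position: [0.5401, 0.162, 0.1929]
ee_rot: [-3.142, 0.001, -3.021]
force: [-0.3, -0.4, -0.6]
width: 0.498
```

Run:
```python
from meas import *
meas('10',.06)
for n in ["scene","side"]:
    z=np.load(f"pics/{n}10.npz");W=cloud(robot.calibration(n),z['d']);q=tj(W)*1000;hsv=cv2.cvtColor(z['p'],cv2.COLOR_RGB2HSV)
    m=(z['d']>0)&(W[...,2]>.022)&(W[...,2]<.034)&(q[...,0]>-60)&(q[...,0]<6)&(q[...,1]>12)&(q[...,1]<62)&(hsv[...,1]<90)
    r=q[m]
    for lo in range(-60,6,8):
        s=r[(r[:,0]>=lo)&(r[:,0]<lo+8)]
        if len(s)>3: print(n,lo,len(s),np.round(np.median(s[:,1]),1))
    P=W[z['d']>0]; S=P[(P[:,0]>.39)&(P[:,0]<.54)&(P[:,1]>-.24)&(P[:,1]<-.12)&(P[:,2]>.012)&(P[:,2]<.024)]; print("sq",fitrect(S,0,0,.1)[:2])
o=robot.get_obs();print(o['force'],o['width'],o['time_s'])
a=np.load('pics/scene10.npz')['p'][170:310,290:490];b=np.load('pics/side10.npz')['p'][120:260,190:390]
cv2.imwrite('pics/g10.png',cv2.resize(np.hstack([a,b]),(800,280),interpolation=cv2.INTER_CUBIC)[:,:,::-1])
```

```text
tcp jig [-97.3   2. ] z 0.1929 Fj [-0.4 -0.3] -0.6 yaw [-1.8000e+02  7.0000e-02 -1.7307e+02]
scene 585 yaw 2.6 c [52.8  0.8] L [0.1247 0.073 ] z [0.0267 0.028  0.03  ]
side 679 yaw 2.5 c [58.7  3.1] L [0.1112 0.0772] z [0.0257 0.0277 0.0303]
scene -60 19 51.1
scene -52 17 52.5
scene -44 15 47.0
scene -36 9 38.7
scene -28 13 34.2
scene -20 11 27.2
sq (np.float64(10.42957795130817), array([ 0.46475455, -0.1836966 ]))
side -60 26 51.3
side -52 22 48.2
side -44 22 43.5
side -36 23 37.9
side -28 29 31.5
side -20 23 26.1
sq (np.float64(10.129577951308173), array([ 0.46241455, -0.18376735]))
[ 0.19698412 -0.70440135 -0.00165871] 0.5010631154733162 14.2
```

View pics/g10.png

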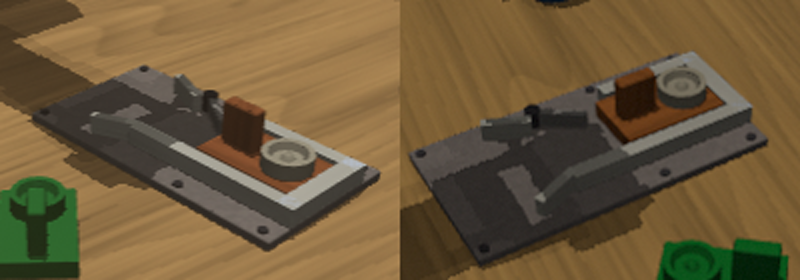

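The carrier sits at the end stop with the pawl shut behind it. The scene fit of 52.8 is an outlier, since its fitted length came out at 125 mm against 110 mm. The square carrier hasn't moved and the robot is clear, so I'm handing in.

```bash
python3 -c "
from workcell import robot
print(robot.close_job())"
```

```text
the job is handed in; nothing more can be done
None
```

The round carrier is in the pressing jig, against the end stop with the pawl shut behind it. I let go of it, backed the arm clear and handed the job in at about 14.2 s.

- **First grasp missed:** the fingers closed just above the grip and nothing moved. The cameras showed the fingertips about 29 mm behind the reported TCP, where the description puts them 8 mm ahead. I corrected for that and the second grasp held.
- **Placing and pushing:** I laid the carrier on the open end of the bed with the grip towards the mouth, then slid it in. The wrist force readings between moves stayed under 10 N.
- **Carrier position:** the side camera put the origin at about x 59 mm after release, and the scene camera read 60 mm just before it. The scene camera's fit after release read 52.8 mm. I set that aside because it gave the 110 mm board a length of 125 mm, and the picture shows it at the stop.
- **Pawl:** its line runs from about (-55, 51) to (-15, 26) in jig coordinates, which is the shut position. I did not test it by pulling the carrier back.
- **Square carrier:** it measured within about 0.3 mm of its starting position.

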